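# Pack up the free corner of a stone slab and hold the wedge tight

## Task

The stone slab lies on two timber bearers, but its near right corner, which is to be split off along the chalk line, hangs over the bench and would snap. Slide a packing strip in under that corner, square to the front edge, until you feel it stop against the rear bearer, and lay the second one on it the same way if the gap is still too big for the wedge; then push the wedge, thin end first, in on top of the packing until it bites firmly between packing and slab, without lifting or shoving the slab. Finish still gripping the wedge and pressing it in, with each strip either fully home or well away from the slab, and leave the other tools where they are.

Things in the scene. Friction and masses are not known exactly. Their poses are not given: they have to be found in the camera images.
- slab: Grey stone slab, 140 (x) x 230 (y) x 30 mm, about 3 kg, loose on the bearers, flat underside. Origin: middle of its underside, so its z is the height of the gap under the slab (18 to 30 mm, varies). x points away from the robot; front edge at x -70, right edge at y -115 mm. A chalk line crosses the free near right corner; a chisel lies on top at the left.
- slab_corner (a point): Bottom front right corner of the slab (slab x -70, y -115, z 0 mm): the unsupported corner.
- bearers: Two fixed timber bearers. Origin: level with their tops, under the slab's middle (within 6 mm), axes as the slab's. A batten behind them stops the slab at x +71 mm. The rear one runs along y under the whole width; its front face (the strips' stop) is at x +15 mm. The front one fills x -65 to -30, y +2 to +102 mm. From y -115 to 0 all in front of the rear one is free. Bench: z = 0.
- packer_a: Pale plywood packing strip, 125 (x) x 40 (y) x 8 mm, loose, flat on the bench at the right. Origin: middle of its underside, x along its length; both ends alike. It goes in square to the front edge, its middle at bearers y about -70 (-105 to -30) mm; home against the rear bearer its middle is at bearers x -47.5 mm and 40 mm stand out in front of the slab.
- packer_b: Second packing strip, the same as packer_a.
- wedge: Dark hardwood wedge, 100 (x) x 40 (y) mm, flat underside, 23 mm thick at -x, 3 mm at +x, on the bench at the right. Origin: middle of its underside, x to the thin end. Grip it at the thick end. It bites on one strip in gaps up to 24 mm, on two from 22 mm, with 15 to 65 mm under the slab. Push it with about 8 N (15 N begins to lift the slab) and let it lie on the strip, not hang from the gripper.
- wedge_tip (a point): Bottom edge of the wedge's thin end, middle (wedge x +50, z 0 mm).
- chisel_flat: Steel flat chisel, 190 mm long, 14 mm thick, lying on top of the slab at the left. Leave alone. Origin: middle of its underside.
- hammer: Hammer, 266 x 85 x 26 mm, wooden handle, lying front right of the slab, its head toward the robot. Leave alone. Origin: middle of its underside.
- loupe: Black and white stand loupe, 42 mm across, 40 mm high, behind on the right. Leave alone. Origin: middle of its underside.

How it is judged:
By the outcome, as a careful person would: the job done as asked, in the order asked, and still so for the second after the job is handed in, while the arm keeps its last pose, push and grip.
It also fails if it takes over 72 s, if anything falls off the work surface, if the arm or the gripper's body presses on something with over 40 N, if the wrist force passes 120 N, or if a joint passes its speed limit or range.

## Robot

A 6-joint arm with a two-finger parallel gripper is mounted at the origin on a cart in front of the work surface, level with it; the furniture and walls round the work are solid. World frame = base frame: x ahead of the robot, y to its left, z up, the work surface at z = 0. Lengths are in mm, angles in rad, forces in N, time in s.
With the tool pointing down it reaches from about 350 to 975 mm from the base axis. Payload 4.9 kg.
Tool frame: the origin (TCP) lies at the very end of the fingers, on their centre line; the grasp point (between the pads) lies 19 mm behind it (arm.grasp_offset is the z of the grasp point in the tool frame, in mm); z points along the fingers, y is the line along which they close (so a half turn about z gives the same grasp; the last joint's range is limited). The gripper opens to 85 mm and grips with 20 to 120 N. Pads are 22 mm wide; open, the fingers measure 114 mm over their backs; the gripper's body (76 mm by 85 mm) begins 54 mm behind the grasp point. The pads swing forward as they close: fully open they stand 13 mm farther back than shut.
Start: joints at [1.224, 0.053, 1.613, -0, 1.476, -0.119], TCP at [141.138, 608.836, 231.304] pointing down, gripper open.
Joint ranges: [-3.01, 3.01], [-1.01, 2.22], [0.06, 2.58], [-1.02, 4.17], [0.09, 2.62], [-3.14, 3.14]. Speed limits (rad/s): [2.57, 2.57, 3.14, 3.14, 3.14, 3.14].

## Interface

Orientations are given as a unit quaternion [w, x, y, z].
In Python, from cell import arm gives the robot as it stands. The module is installed in compiled form; this text tells all that it offers. Calls block until the motion is done:
- arm.movep(position, orientation): joint-space move of the TCP to a pose.
- arm.movel(position, orientation=None, max_speed=150, f_stop=None): straight line of the TCP; orientation=None keeps the orientation; max_speed is the mean speed in mm/s. With f_stop (N) it stops when the force on the tool has changed by that much, and returns True; else False.
- arm.set_joints(angles): joint-space move.
- arm.gripper_open() and arm.grab(grip_force=None): open the fingers fully, or close them until they stop; grip_force is the grip in N (None keeps the last).
- arm.dwell(seconds).
- arm.ik(position, orientation): joint angles nearest the present ones, or None.
- arm.get_image(name): name is "side" or "top"; returns a dict with "pixels" (420x560x3 uint8, red, green, blue), "z_map" (420x560 float32, mm along the optical axis (not along the pixel's ray), 0 where there is no reading), "mtx" (3x3 intrinsics, pixels), "world_from_camera" (4x4, takes a point from camera to world coordinates). Camera axes: x right, y down, z forward; pixel columns grow to the right and rows downward; lengths in mm; the calibration is good to about 2 mm. A picture is of the moment at which its call begins.
A pose or a line that the arm cannot do raises arm.MotionError and nothing moves.
- arm.job_done(): hands the job in; it is judged then, once.
Readings, each from a call of its own:
- arm.get_t(): time.
- arm.get_joint_positions(): joint angles.
- arm.get_dq(): joint speeds.
- arm.get_joint_efforts(): joint torques, N m.
- arm.get_ee_pos(): TCP position.
- arm.get_eef_rot(): TCP orientation.
- arm.get_contact_force(): force on the tool from outside, world axes, zero at the start.
- arm.get_moment(): the same for the moment, N m.
- arm.get_width(): finger opening in mm.
- arm.get_gripper_force(): force on a finger pad.
Only numpy, scipy, OpenCV 4.12 (cv2) and the standard library are available. Lean on these libraries where they do the work, as an engineer would, in place of code of your own. Each camera call takes 0.05 s, during which the arm holds its last target. There are 200 camera calls.

## Working session

There is one attempt and no reset: what is moved stays moved. The work goes in short steps, each a Python script; the robot and the scene stay as the last script left them, time stands still between calls to the robot, and variables do not carry over. Pictures are saved under pics/ and viewed, at most 10 in all, crops included, and the job is handed in when it is done.

```bash
mkdir -p pics
python3 - <<'E'
from cell import arm
import numpy as np,cv2
for n in("top","side"):
    d=arm.get_image(n); np.savez(n+".npz",**d); cv2.imwrite(f"pics/{n}0.png",d["pixels"][:,:,::-1])
    print(n,d["mtx"].round(1).tolist(),d["world_from_camera"].round(3).tolist(),(d["z_map"]>0).mean())
print(arm.get_eef_rot(),arm.grasp_offset,arm.get_t())
E
```

```text
top [[446.3, 0.0, 278.9], [0.0, 446.3, 207.3], [0.0, 0.0, 1.0]] [[0.001, -0.998, 0.064, 517.31], [-1.0, -0.001, -0.002, 22.178], [0.003, -0.064, -0.998, 1100.751], [0.0, 0.0, 0.0, 1.0]] 0.9960841836734694
side [[479.8, 0.0, 284.5], [0.0, 479.8, 206.1], [0.0, 0.0, 1.0]] [[0.992, -0.082, 0.094, 457.678], [-0.125, -0.642, 0.756, -890.946], [-0.002, -0.762, -0.647, 858.616], [0.0, 0.0, 0.0, 1.0]] 0.9960841836734694
[-2.04403595e-04  1.13649831e-01  9.93520451e-01 -8.87267844e-04] -18.700000000000003 0.1
```

View pics/top0.png

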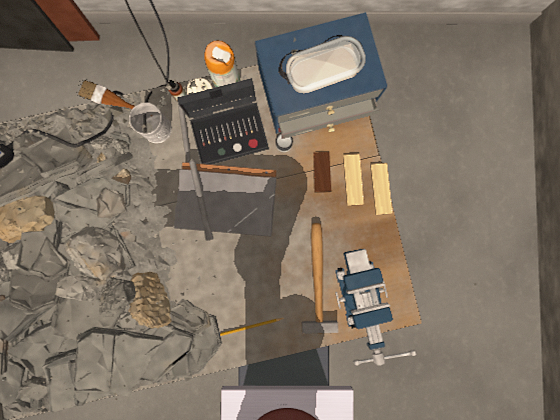

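View pics/side0.png

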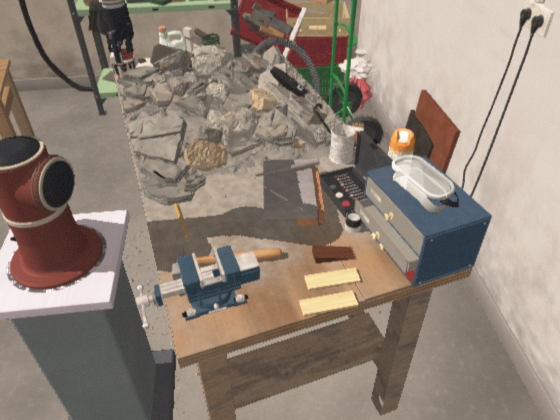

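The top view shows the slab around (225,200), wedge (322,171), strips (353,178) and (381,187), the hammer handle end at (317,220), and the blue cabinet behind them. The side view shows the same things: wedge (333,254), strips (332,279) and (329,302), slab (292,190). Next I measure their poses.

```bash
cat > h.py <<'E'
import numpy as np,cv2
def cloud(d):
    K,T=d["mtx"],d["world_from_camera"];z=d["z_map"].astype(float)
    v,u=np.mgrid[:z.shape[0],:z.shape[1]]
    p=np.stack([(u-K[0,2])/K[0,0]*z,(v-K[1,2])/K[1,1]*z,z],-1)
    return p@T[:3,:3].T+T[:3,3]
def ray(d,uv,h):
    K,T=d["mtx"],d["world_from_camera"];uv=np.atleast_2d(uv).astype(float)
    r=np.c_[(uv-K[:2,2])/K[0,0],np.ones(len(uv))]@T[:3,:3].T
    return T[:3,3]+r*((h-T[2,3])/r[:,2])[:,None]
def proj(d,p):
    K,T=d["mtx"],d["world_from_camera"];c=(np.atleast_2d(p)-T[:3,3])@T[:3,:3];q=c@K.T
    return q[:,:2]/q[:,2:]
def blobs(mask,amin=60):
    n,l,s,c=cv2.connectedComponentsWithStats(mask.astype(np.uint8))
    return [(l==i) for i in range(1,n) if s[i,4]>=amin]
def rect(d,m,h):
    """min-area rect of a mask cast on height h: centre, long/short, yaw of long axis (in -90..90)"""
    c=max(cv2.findContours(m.astype(np.uint8),0,cv2.CHAIN_APPROX_NONE)[0],key=cv2.contourArea)[:,0]
    (x,y),(w,l),a=cv2.minAreaRect(ray(d,c,h)[:,:2].astype(np.float32))
    if w>l: a+=0
    else: w,l,a=l,w,a+90
    return np.array([x,y]),w,l,(a+90)%180-90
E
python3 - <<'E'
from h import *
for n in("top","side"):
    d=dict(np.load(n+".npz"));P=cloud(d);rgb=d["pixels"];hsv=cv2.cvtColor(rgb,cv2.COLOR_RGB2HSV)
    roi=(P[...,0]>400)&(P[...,0]<760)&(P[...,1]<0)&(P[...,1]>-330)&(P[...,2]<45)
    print(n)
    pale=roi&(hsv[...,2]>190)&(hsv[...,1]>50)
    for m in blobs(pale): print("pale",m.sum(),[np.round(q,1) for q in rect(d,m,8)],np.median(P[m],0).round(1))
    dark=roi&(hsv[...,2]<120)&(hsv[...,1]>120)&(P[...,0]<700)
    for m in blobs(dark): print("dark",m.sum(),[np.round(q,1) for q in rect(d,m,13)],np.median(P[m],0).round(1), P[m][:,2].max())
    sl=(P[...,0]>430)&(P[...,0]<680)&(P[...,1]<330)&(P[...,1]>0)
    print("hist z",np.histogram(P[...,2][sl],bins=np.arange(-6,90,3)))
    for p in [(225,225),(255,190),(190,215),(300,180),(260,280)] if n=="top" else [(285,210),(305,185),(280,170),(310,228),(215,250)]:
        w=P[p[1]-2:p[1]+3,p[0]-2:p[0]+3].reshape(-1,3);print(p,w.mean(0).round(1),w[:,2].std().round(1),rgb[p[1],p[0]])
    u,v,w,h=(150,140,260,110) if n=="top" else (240,140,170,190)
    k=3 if n=="top" else 3
    cv2.imwrite(f"pics/{n}_c.png",cv2.resize(rgb[v:v+h,u:u+w,::-1],None,fx=k,fy=k,interpolation=cv2.INTER_CUBIC))
E
```

```text
top
pale 838 [array([ 657. , -164.3]), np.float64(124.7), np.float64(41.7), np.float64(4.4)] [ 657.7 -163.5    8.3]
pale 806 [array([ 634.6, -232.8]), np.float64(124.8), np.float64(41.0), np.float64(5.8)] [ 633.2 -231.9    8.4]
pale 282 [array([468.2, -74.4]), np.float64(138.5), np.float64(16.7), np.float64(4.1)] [477.  -72.   23.6]
dark 480 [array([662.3, -87.2]), np.float64(74.1), np.float64(41.7), np.float64(0.1)] [661.5 -85.4  16.4] 26.5388931826692
hist z (array([ 324, 2600, 3345,  984,  117,    9,    1,    0,    4,   10,   11,
         28,   20,   24,   28,  107,  238,  110,   45,  686, 2679, 1751,
        134,   65,  150,  197,   66,    4,    0,    0,    0]), array([-6, -3,  0,  3,  6,  9, 12, 15, 18, 21, 24, 27, 30, 33, 36, 39, 42,
       45, 48, 51, 54, 57, 60, 63, 66, 69, 72, 75, 78, 81, 84, 87]))
(225, 225) [543.1 145.6  56. ] 1.8 [91 83 77]
(255, 190) [625.5  75.8  56. ] 1.8 [169 155 145]
(190, 215) [566.4 227.8  55.9] 2.2 [89 82 78]
(300, 180) [ 6.563e+02 -3.290e+01  3.000e-01] 1.7 [99 81 59]
(260, 280) [410.2  65.5  -0. ] 2.5 [92 83 71]
side
pale 112 [array([720.4, -49.
[... 561 characters left out ...]
.float64(72.4), np.float64(57.4), np.float64(-7.3)] [658.7 -93.9  13. ] 24.331958177378965
hist z (array([ 877, 1881,  498,   76,   30,   21,   21,   23,   25,   26,   45,
         65,   62,   60,   84,  168,  117,   56,  165, 1113, 1031,  108,
         40,   64,   89,   49,    2,    0,    0,    0,    0]), array([-6, -3,  0,  3,  6,  9, 12, 15, 18, 21, 24, 27, 30, 33, 36, 39, 42,
       45, 48, 51, 54, 57, 60, 63, 66, 69, 72, 75, 78, 81, 84, 87]))
(285, 210) [573.8  36.4  51.3] 3.2 [103  95  88]
(305, 185) [640.7 130.3  53.8] 1.5 [179 164 155]
(280, 170) [579.4 192.4  65.1] 3.9 [104  96  91]
(310, 228) [637.4  16.8  -1.3] 2.0 [102  87  71]
(215, 250) [ 395.9 -122.1   88.4] 39.2 [203 186 173]
```

View pics/top_c.png

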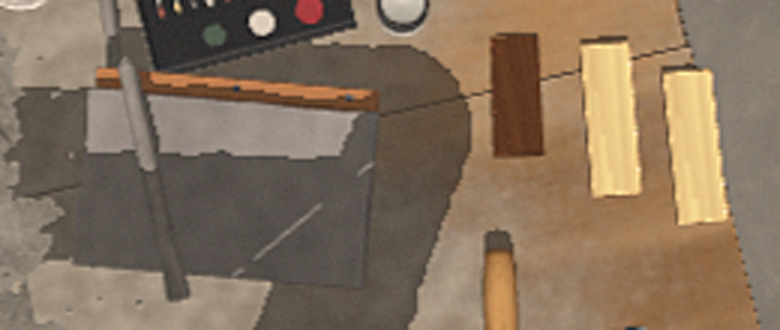

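View pics/side_c.png

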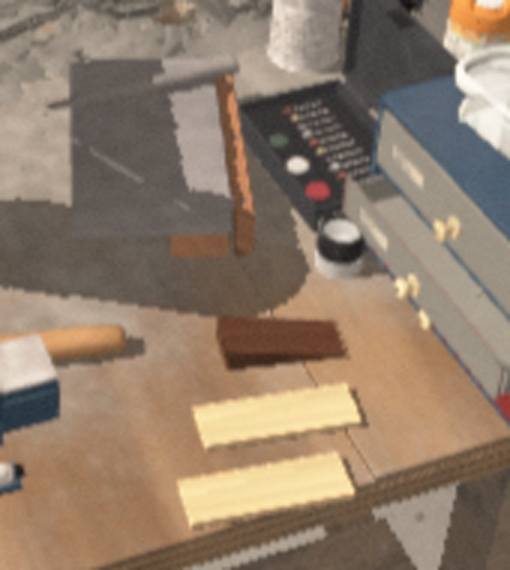

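Slab top reads about 56 mm against a bench at 0, so the gap is about 26 mm and needs two strips. The crops show slab corners at about (72,263), (362,288) and (378,108), a yaw near -5°. The wedge's thick end faces the robot. Now the exact slab and wedge poses.

Run:
```python
from h import *
d=dict(np.load("top.npz"));P=cloud(d);hsv=cv2.cvtColor(d["pixels"],cv2.COLOR_RGB2HSV)
z=cv2.medianBlur(P[...,2].astype(np.float32),3)
m=(z>48.5)&(z<74)&(P[...,0]>480)&(P[...,0]<660)&(P[...,1]<290)&(P[...,1]>20)
m=cv2.morphologyEx(m.astype(np.uint8),cv2.MORPH_OPEN,np.ones((9,9)))>0
m=max(blobs(m),key=lambda b:b.sum());print("slab",m.sum(),[np.round(q,1) for q in rect(d,m,56)])
for n,h in(("top",13),("side",13)):
    d=dict(np.load(n+".npz"));P=cloud(d);hsv=cv2.cvtColor(d["pixels"],cv2.COLOR_RGB2HSV)
    w=(hsv[...,2]<130)&(hsv[...,1]>120)&(P[...,0]>560)&(P[...,0]<760)&(P[...,1]<-55)&(P[...,1]>-125)
    w=max(blobs(w),key=lambda b:b.sum());q=P[w]
    print(n,"wedge",w.sum(),[np.round(k,1) for k in rect(d,w,h)],"z vs x",np.polyfit(q[:,0],q[:,2],1),q[:,0].min(),q[:,0].max())
# bearer/slab bottom front right corner seen in both views: slab top corner
d=dict(np.load("top.npz"));print("top FR corner",ray(d,[(150+362/3,140+288/3),(150+378/3,140+108/3),(150+72/3,140+263/3)],56).round(1))
d=dict(np.load("side.npz"));print("side FR,BR?",ray(d,[(240+72/3,140+234/3),(240+235/3,140+237/3)],56).round(1))
```

```text
slab 5447 [array([593.2, 148. ]), np.float64(229.2), np.float64(137.8), np.float64(86.8)]
top wedge 663 [array([676. , -86.1]), np.float64(101.8), np.float64(41.7), np.float64(1.4)] z vs x [ -0.19385405 143.88144738] 626.2629752951476 729.7237108053583
side wedge 551 [array([675.5, -96.7]), np.float64(99.1), np.float64(53.9), np.float64(-7.3)] z vs x [ -0.16846233 124.24051294] 626.997287456072 727.7536915169683
top FR corner [[517.6  38.7  56. ]
 [658.7  26.5  56. ]
 [536.8 264.7  56. ]]
side FR,BR? [[517.    7.2  56. ]
 [651.5 -13.8  56. ]]
```

Corner points agree: sides of 227 x 142 mm, and the side view's bottom corner matches when cast at z = 26. Slab origin is about (597,147) with yaw -4.9°. I'll pick packer_b first because it has more finger clearance.

```bash
cat >> h.py <<'E'
from cell import arm
S0=np.array([597.,147.]);SY=np.deg2rad(-4.9)
def R(a): return np.array([[np.cos(a),-np.sin(a)],[np.sin(a),np.cos(a)]])
def q(yaw): a=(np.pi+yaw)/2; return [0,np.cos(a),np.sin(a),0]
def slab(x,y): return S0+R(SY)@[x,y]
def pick(c,yaw_deg,off,z):
    yaw=np.deg2rad(yaw_deg);g=np.array(c)+R(yaw)@[off,0]
    arm.movep([*g,120],q(yaw)); arm.movel([*g,z+15],max_speed=200); arm.movel([*g,z],max_speed=40)
    arm.grab(40); print("width",arm.get_width(),"F",arm.get_gripper_force(),arm.get_ee_pos(),arm.get_contact_force(),arm.get_t())
def snap(tag,crop=None,k=3,n="top"):
    d=arm.get_image(n);im=d["pixels"][:,:,::-1]
    if crop: u,v,w,h=crop; im=cv2.resize(im[v:v+h,u:u+w],None,fx=k,fy=k,interpolation=cv2.INTER_CUBIC)
    cv2.imwrite(f"pics/{tag}.png",im); return d
E
python3 - <<'E'
from h import *
arm.gripper_open()
pick((634.6,-232.8),5.8,-50,0)
E
```

```text
width 38.532732866740744 F 40.414531230926514 [ 5.85243780e+02 -2.38082144e+02  4.97600988e-01] [-0.53487321  0.3896686   1.47945673] 5.3667
```

```bash
cat >> h.py <<'E'
def carry(gx,y,z,off):
    """to in front of the slab: grip point at slab (gx,y), TCP height z"""
    p=arm.get_ee_pos(); arm.movel([p[0],p[1],p[2]+100],max_speed=200)
    arm.movel([540,-110,120],q(SY),max_speed=250)
    g=slab(gx,y); arm.movel([*g,120],q(SY),max_speed=250); arm.movel([*g,z],q(SY),max_speed=120)
    print("w",arm.get_width(),arm.get_ee_pos(),arm.get_contact_force(),arm.get_t())
E
python3 - <<'E'
from h import *
carry(-200,-70,2,-50)
snap("b1",(180,150,170,170),3);
E
```

```text
w 38.749732064749026 [392.4671236   94.33259062   2.57407403] [-0.54386044 -0.35229019 -1.05594325] 9.0083
```

View pics/b1.png

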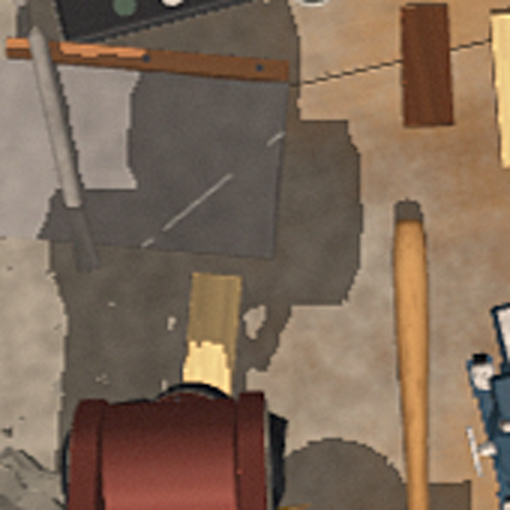

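Packer_b is held square in front of the slab: strip at about (190–240, 275–390) of the crop, slab front edge at about row 250. Sliding it in.

```bash
cat >> h.py <<'E'
def sl_pos():
    return R(-SY)@(np.array(arm.get_ee_pos()[:2])-S0)
E
python3 - <<'E'
from h import *
z=1.5
arm.movel([*slab(-120,-70),z],max_speed=60,f_stop=6)
print(sl_pos())
r=arm.movel([*slab(-80,-70),z],max_speed=25,f_stop=6)
print(r,sl_pos(),arm.get_ee_pos()[2],arm.get_contact_force(),arm.get_width(),arm.get_t())
E
```

```text
[-120.38126266  -69.98492463]
True [-97.91390483 -70.11281411] 0.642713449482541 [ 0.91827599 -0.5654661   0.5250796 ] 38.51907371375927 11.5083
```

Run:
```python
from h import *
r=arm.movel([*slab(-88,-70),0.3],max_speed=15,f_stop=6)
print(r,sl_pos(),arm.get_ee_pos()[2],arm.get_contact_force(),arm.get_width())
arm.gripper_open(); p=arm.get_ee_pos()
arm.movel([p[0],p[1],30],max_speed=100)
arm.movel([*slab(-150,-70),140],max_speed=200)
d=arm.get_image("top");P=cloud(d);hsv=cv2.cvtColor(d["pixels"],cv2.COLOR_RGB2HSV)
m=(hsv[...,2]>190)&(hsv[...,1]>50)&(P[...,0]>560)&(P[...,0]<750)&(P[...,1]<-120)&(P[...,1]>-300)&(P[...,2]<30)
for b in blobs(m): print([np.round(k,1) for k in rect(d,b,8)])
pick((657,-164.3),4.4,-50,0)
p=arm.get_ee_pos(); arm.movel([p[0],p[1],100],max_speed=200)
snap("a0",(180,150,170,170),3)
```

```text
True [-97.45211133 -70.09902264] 0.4652019981665513 [-0.17699652  0.01923161  4.14368127] 38.42186450746873
[array([ 657. , -164.2]), np.float64(124.8), np.float64(41.7), np.float64(4.3)]
width 38.420005662634985 F 40.374319553375244 [ 6.07513217e+02 -1.68271755e+02  4.36435349e-01] [-0.17978302 -0.45674258  1.70220403] 16.4833
```

View pics/a0.png

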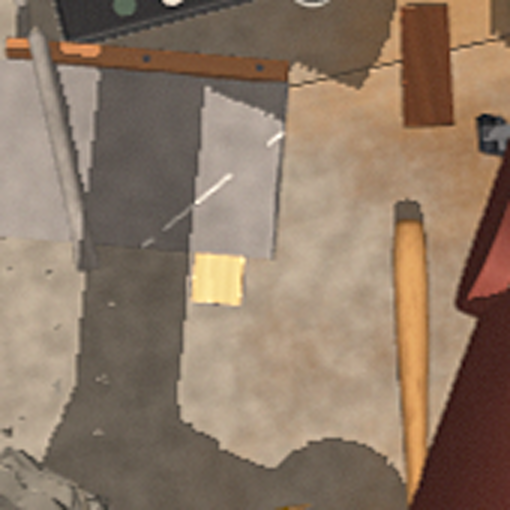

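Packer_b stands out square at (192–245, 254–305) of the crop, about 42 mm, so it is home. Packer_a is in hand; it goes on top.

Run:
```python
from h import *
arm.movel([540,-110,120],q(SY),max_speed=250)
arm.movel([*slab(-200,-70),60],q(SY),max_speed=250); arm.movel([*slab(-200,-70),10.5],max_speed=80)
print(arm.get_ee_pos()[2],arm.get_width())
r=arm.movel([*slab(-120,-70),10.3],max_speed=60,f_stop=6); print(r,sl_pos(),arm.get_ee_pos()[2])
for i in range(2):
    r=arm.movel([*slab(-85,-70),9.6],max_speed=20,f_stop=6)
    print(r,sl_pos(),arm.get_ee_pos()[2],arm.get_contact_force(),arm.get_width(),arm.get_t())
```

```text
10.780607121412675 38.64820360690324
False [-120.39916016  -69.98385165] 10.181154013142416
True [-98.02962069 -70.06053027] 8.696131577609325 [-0.7046743   0.90942131 -0.05520374] 38.57371536616569 22.2833
True [-97.58740505 -70.0464164 ] 8.372023404189306 [-0.98463161  0.14199361  4.1099101 ] 38.55756124517894 22.5917
```

Both strips stop at slab x ≈ -97.5, as expected. Releasing and fetching the wedge.

```bash
python3 - <<'E'
from h import *
arm.gripper_open(); p=arm.get_ee_pos()
arm.movel([p[0],p[1],45],max_speed=100); arm.movel([*slab(-150,-80),140],max_speed=200)
pick((676,-86.1),1.0,-38,3)
p=arm.get_ee_pos(); arm.movel([p[0],p[1],110],max_speed=200)
d=snap("w0",(180,150,170,170),3)
arm.movel([560,-60,130],q(SY),max_speed=250)
arm.movel([*slab(-178,-70),80],q(SY),max_speed=250); arm.movel([*slab(-178,-70),24],max_speed=120)
print(arm.get_width(),arm.get_ee_pos(),arm.get_contact_force(),arm.get_t())
d=snap("w1",(180,150,170,170),3)
E
python3 -c "
import cv2,numpy as np;cv2.imwrite('pics/w01.png',cv2.resize(np.hstack([cv2.imread('pics/w0.png'),cv2.imread('pics/w1.png')]),(798,399)))"
```

```text
width 38.94522581192031 F 42.29162514209747 [638.36545762 -86.85708296   3.41906688] [-0.49741622 -0.93973579  0.69149346] 27.025
39.188603735975015 [414.37700933  92.180634    24.44734031] [-0.45885127  0.35303519  0.2393086 ] 29.8833
```

View pics/w01.png

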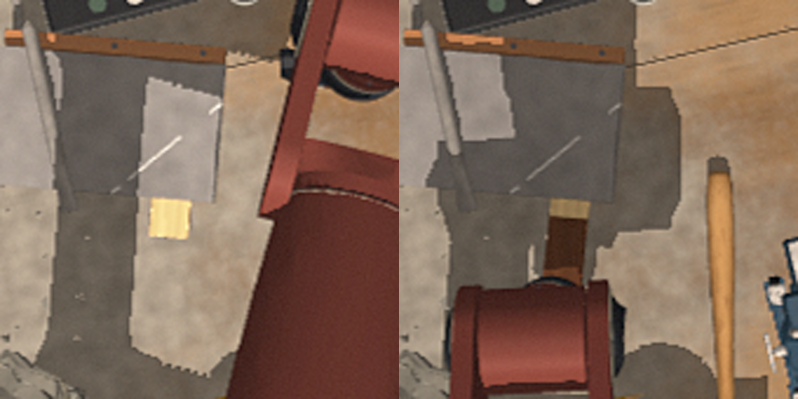

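Left: both strips stacked flush at (150–190, 198–240). Right: wedge held thin end first over the strip at (547–585, 215–280), lined up. Lowering it and pushing in.

Run:
```python
from h import *
def st(r): print(r,sl_pos().round(2),round(arm.get_ee_pos()[2],2),np.round(R(-SY)@arm.get_contact_force()[:2],2),round(arm.get_contact_force()[2],2),round(arm.get_width(),2),round(arm.get_t(),2))
arm.movel([*slab(-178,-70),20.5],max_speed=60); st(0)
r=arm.movel([*slab(-178,-70),17],max_speed=10,f_stop=2); st(r)
z=arm.get_ee_pos()[2]
r=arm.movel([*slab(-140,-70),z],max_speed=50,f_stop=5); st(r)
if not r:
    r=arm.movel([*slab(-105,-70),z],max_speed=15,f_stop=6); st(r)
arm.dwell(.4); st("dwell")
```

```text
0 [-177.72  -69.96] 20.86 [0.78 0.46] -0.31 39.06 30.18
True [-177.73  -69.9 ] 18.64 [-1.75 -0.28] 3.3 38.74 30.48
True [-177.06  -69.92] 18.57 [-0.85  0.52] 5.13 38.65 30.73
dwell [-177.13  -69.92] 18.42 [-0.12 -0.82] 4.96 39.08 31.12
```

```bash
cat >> h.py <<'E'
def st(r): print(r,sl_pos().round(2),round(arm.get_ee_pos()[2],2),np.round(R(-SY)@arm.get_contact_force()[:2],2),round(arm.get_contact_force()[2],2),round(arm.get_width(),2),round(arm.get_t(),2))
E
python3 - <<'E'
from h import *
arm.movel([*slab(-177.5,-70),18.9],max_speed=20); arm.dwell(.2); st("up")
r=arm.movel([*slab(-140,-70),18.9],max_speed=40,f_stop=7); st(r)
if not r:
    r=arm.movel([*slab(-100,-70),18.9],max_speed=15,f_stop=7); st(r)
arm.dwell(.4); st("dwell")
E
```

```text
up [-177.34  -69.96] 18.92 [1.85 1.8 ] 2.47 39.15 31.57
True [-176.81  -70.  ] 18.83 [-1.09 -0.82] 3.32 39.03 31.85
dwell [-176.82  -69.98] 18.78 [-2.37 -0.36] 5.08 39.22 32.25
```

Run:
```python
from h import *
arm.movel([*slab(-177,-70),20],max_speed=20); arm.dwell(.3); st("up")
r=arm.movel([*slab(-150,-70),20],max_speed=25,f_stop=7); st(r)
arm.dwell(.3); st("dwell")
```

```text
up [-177.27  -70.02] 19.72 [ 0.12 -0.13] 0.39 38.96 32.8
False [-150.17  -70.  ] 19.93 [ 0.29 -1.63] -0.99 39.19 34.03
dwell [-150.03  -69.99] 20.04 [0.21 0.11] 0.38 38.59 34.33
```

Run:
```python
from h import *
arm.movel([*slab(-150,-70),19.3],max_speed=10,f_stop=1.5); arm.dwell(.2); st("down")
z=arm.get_ee_pos()[2]
r=arm.movel([*slab(-100,-70),z],max_speed=18,f_stop=7); st(r)
arm.dwell(.4); st("dwell")
```

```text
down [-149.91  -69.98] 19.37 [ 0.97 -0.53] 0.38 38.89 34.78
True [-117.73  -69.98] 19.35 [-1.82 -0.42] 4.4 38.86 36.5
dwell [-117.72  -69.97] 19.37 [ 2.21 -1.01] 4.58 39.15 36.9
```

```bash
cat >> h.py <<'E'
def mf(n=12):
    f=[]
    for _ in range(n): arm.dwell(.02); f.append(arm.get_contact_force())
    f=np.mean(f,0); return np.r_[R(-SY)@f[:2],f[2]].round(2)
E
python3 - <<'E'
from h import *
print(mf()); x=sl_pos()[0]; z=arm.get_ee_pos()[2]
for i in range(14):
    x+=.6; arm.movel([*slab(x,-70),z],max_speed=10); f=mf(); print(round(x,2),sl_pos().round(2),f,round(arm.get_ee_pos()[2],2),round(arm.get_width(),2),round(arm.get_t(),1))
    if f[0]<-6.5: break
E
```

```text
[ 2.71 -0.44  4.53]
-117.14 [-117.75  -69.98] [-0.95 -0.5   6.91] 19.34 39.23 37.6
-116.54 [-117.76  -69.97] [-3.35 -0.49  9.74] 19.33 38.68 38.1
-115.94 [-117.77  -69.99] [-5.55 -0.76 11.77] 19.34 39.34 38.5
-115.34 [-117.78  -69.98] [-8.27 -0.88 14.37] 19.3 38.91 39.0
```

The wedge bites 40 mm in, and x is firm at -8 N. The arm also presses down about 14 N through compliance coupling, so I'll ease the z target.

Run:
```python
from h import *
x,z=-115.34,19.37
for i in range(14):
    f=mf(); print(round(x,2),round(z,2),sl_pos().round(2),f,round(arm.get_ee_pos()[2],2),round(arm.get_t(),1))
    ex,ez=-8.2-f[0],2-f[2]
    if abs(ex)<.8 and abs(ez)<1.5: break
    z+=np.clip(-ez*.07,-.5,.5); x+=np.clip(-ex*.12,-.5,.5)
    arm.movel([*slab(x,-70),z],max_speed=10)
print(arm.get_gripper_force())
```

```text
-115.34 19.37 [-117.81  -69.98] [-8.21 -1.06 14.15] 19.27 39.2
-115.34 19.87 [-117.76  -70.  ] [-5.71 -0.77 10.29] 19.33 39.6
-115.04 20.37 [-117.77  -69.99] [-5.23 -0.49  7.76] 19.35 40.1
-114.69 20.77 [-117.79  -69.99] [-5.4   0.1   6.15] 19.34 40.5
-114.35 21.06 [-117.8   -70.01] [-5.43 -0.17  5.6 ] 19.35 41.0
-114.02 21.32 [-117.82  -70.02] [-6.19  0.08  5.1 ] 19.34 41.4
-113.78 21.53 [-117.78  -70.  ] [-6.23  0.04  4.63] 19.4 41.9
-113.54 21.72 [-117.78  -70.03] [-6.57  0.15  4.1 ] 19.42 42.3
-113.34 21.86 [-117.79  -70.03] [-6.68  0.16  4.35] 19.43 42.8
-113.16 22.03 [-117.79  -70.05] [-6.73  0.15  3.91] 19.46 43.2
-112.99 22.16 [-117.8   -70.02] [-6.92  0.62  3.2 ] 19.45 43.7
-112.83 22.25 [-117.82  -70.02] [-7.27  0.5   3.17] 19.44 44.1
-112.72 22.33 [-117.79  -70.04] [-7.21  0.22  3.32] 19.46 44.6
-112.6 22.42 [-117.82  -70.02] [-7.4   0.48  3.34] 19.46 45.0
42.48004853725433
```

Run:
```python
from h import *
arm.movel([*slab(-112.35,-70),22.5],max_speed=10); print(mf(25),sl_pos(),arm.get_ee_pos()[2],arm.get_width())
d=snap("e_top",(170,150,140,140),3); s=snap("e_side",(220,140,130,140),3,"side")
cv2.imwrite("pics/e.png",cv2.resize(np.hstack([cv2.imread("pics/e_top.png"),cv2.imread("pics/e_side.png")]),None,fx=.97,fy=.97))
for n,e in(("top",d),("side",s)):
    o=dict(np.load(n+".npz"));P=cloud(o);Q=cloud(e)
    for c in [(-50,-95),(-50,0),(40,-95),(40,20)]:
        u,v=np.round(proj(o,[*slab(*c),56])[0]).astype(int);sl=np.s_[v-3:v+4,u-3:u+4]
        print(n,c,P[sl][...,2].mean().round(2),Q[sl][...,2].mean().round(2))
    # edge shift of slab's front-edge/right side between pictures (chisel + chalk region)
    a,b=[cv2.cvtColor(i["pixels"],cv2.COLOR_RGB2GRAY) for i in(o,e)]
    pts=np.float32([proj(o,[*slab(x,y),56])[0] for x,y in [(-69,10),(-69,-114),(69,-114),(0,-114)]]).reshape(-1,1,2)
    nx,ok,_=cv2.calcOpticalFlowPyrLK(a,b,pts,None,winSize=(13,13)); print((nx-pts).reshape(-1,2).round(2).tolist(),ok.ravel())
```

```text
[-8.14  0.5   3.5 ] [-117.82976611  -70.02464533] 19.451875480710008 39.06395364599824
top (-50, -95) 55.91 77.14
top (-50, 0) 56.27 56.52
top (40, -95) 56.46 56.38
top (40, 20) 56.34 56.44
[[-41.20000076293945, -126.04000091552734], [-25.68000030517578, -32.75], [-92.81999969482422, -74.44000244140625], [-17.959999084472656, -133.50999450683594]] [1 1 1 1]
side (-50, -95) 70.07 53.17
side (-50, 0) 70.57 53.94
side (40, -95) 53.76 54.38
side (40, 20) 53.61 53.87
[[-139.55999755859375, -87.12000274658203], [-27.239999771118164, -19.360000610351562], [31.239999771118164, -38.04999923706055], [-87.9000015258789, -44.95000076293945]] [1 1 1 1]
```

View pics/e.png

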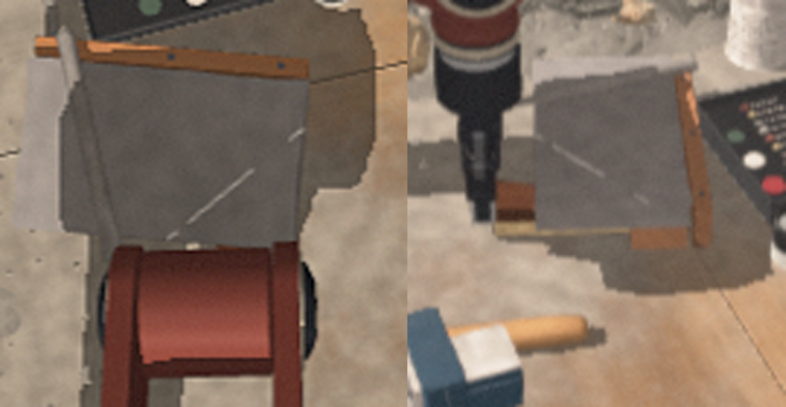

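The slab's height is unchanged and its outline has not moved. In the side view the wedge sits on the two strips (from about (497,230) inward) with its thin end under the slab, held at 8 N. Handing in.

Run:
```python
from h import *
print(mf(10),arm.get_t()); print(arm.job_done())
```

```text
[-8.28  0.43  3.67] 45.9583
the job is handed in; nothing more can be done
None
```

Job handed in at 46 s: both strips stopped against the rear bearer, and the wedge is about 40 mm under the slab, still gripped and pressed in at about 8 N; slab heights read the same as before and it looks unmoved in the pictures, though my numeric check for sideways shift failed.

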